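# Plug the open manifold ports and draw the syringe for a leak check

## Task

Ready the perfusion rig for a leak check: take spare stoppers from the rack and put one, fully home, into each port of the manifold that stands open, leaving the stoppers already in ports, the unused spare in the rack and everything else on the bench where they are. Then take the syringe plunger by its knob and draw it straight up by 50 mm, partway out of the glass barrel, keeping it in line with the bore and never forcing it hard against the glass. Finish holding the plunger steady at that height, not wedged in the barrel: your program ends with the plunger still in the gripper.

Things in the scene. Friction and masses are not known exactly. Their poses are not given: they have to be found in the camera images.
- rig: Leak-check rig, fixed: black baseplate 110 x 360 x 12 mm (x, y, z). On it an aluminium manifold block 42 x 192 mm, top 52 mm above the bench, with five ports in a row along y; a gauge at the -y end (42 mm across, top 65 mm high); at the +y end an upright glass syringe, stayed by a 128 mm tall post on its +x side. Origin: centre of the baseplate on the bench; z up.
- port1 (a point): Port 1: centre of its mouth in the manifold's top face, 52 mm above the bench, at x = 0, y = -100 mm of the rig (pitch 38 mm). Vertical bore 13 mm wide, 30 mm deep. Axes as the rig's. Three of the five ports hold a stopper at the start; two, any two, are open.
- port2 (a point): Port 2: centre of its mouth in the manifold's top face, 52 mm above the bench, at x = 0, y = -62 mm of the rig (pitch 38 mm). Vertical bore 13 mm wide, 30 mm deep. Axes as the rig's. Three of the five ports hold a stopper at the start; two, any two, are open.
- port3 (a point): Port 3: centre of its mouth in the manifold's top face, 52 mm above the bench, at x = 0, y = -24 mm of the rig (pitch 38 mm). Vertical bore 13 mm wide, 30 mm deep. Axes as the rig's. Three of the five ports hold a stopper at the start; two, any two, are open.
- port4 (a point): Port 4: centre of its mouth in the manifold's top face, 52 mm above the bench, at x = 0, y = 14 mm of the rig (pitch 38 mm). Vertical bore 13 mm wide, 30 mm deep. Axes as the rig's. Three of the five ports hold a stopper at the start; two, any two, are open.
- port5 (a point): Port 5: centre of its mouth in the manifold's top face, 52 mm above the bench, at x = 0, y = 52 mm of the rig (pitch 38 mm). Vertical bore 13 mm wide, 30 mm deep. Axes as the rig's. Three of the five ports hold a stopper at the start; two, any two, are open.
- stopper1: Black rubber stopper, in one of the ports at the start. All six alike: foot 18 mm long, tapered from 12 to 7 mm; flange 22 mm across, 4 mm thick; above it a round knob 16 mm across, 26 mm tall. Origin: on the axis at the flange's underside, which rests on the block when home (knob's top 30 mm above, foot's end 18 mm below). z up along the axis. 20 g.
- stopper2: Black rubber stopper, in one of the ports at the start. All six alike: foot 18 mm long, tapered from 12 to 7 mm; flange 22 mm across, 4 mm thick; above it a round knob 16 mm across, 26 mm tall. Origin: on the axis at the flange's underside, which rests on the block when home (knob's top 30 mm above, foot's end 18 mm below). z up along the axis. 20 g.
- stopper3: Black rubber stopper, in one of the ports at the start. All six alike: foot 18 mm long, tapered from 12 to 7 mm; flange 22 mm across, 4 mm thick; above it a round knob 16 mm across, 26 mm tall. Origin: on the axis at the flange's underside, which rests on the block when home (knob's top 30 mm above, foot's end 18 mm below). z up along the axis. 20 g.
- stopper4: Black rubber stopper, a spare, in the rack at the start. All six alike: foot 18 mm long, tapered from 12 to 7 mm; flange 22 mm across, 4 mm thick; above it a round knob 16 mm across, 26 mm tall. Origin: on the axis at the flange's underside, which rests on the block when home (knob's top 30 mm above, foot's end 18 mm below). z up along the axis. 20 g.
- stopper5: Black rubber stopper, a spare, in the rack at the start. All six alike: foot 18 mm long, tapered from 12 to 7 mm; flange 22 mm across, 4 mm thick; above it a round knob 16 mm across, 26 mm tall. Origin: on the axis at the flange's underside, which rests on the block when home (knob's top 30 mm above, foot's end 18 mm below). z up along the axis. 20 g.
- stopper6: Black rubber stopper, a spare, in the rack at the start. All six alike: foot 18 mm long, tapered from 12 to 7 mm; flange 22 mm across, 4 mm thick; above it a round knob 16 mm across, 26 mm tall. Origin: on the axis at the flange's underside, which rests on the block when home (knob's top 30 mm above, foot's end 18 mm below). z up along the axis. 20 g.
- rack: Rack of the spares, fixed: grey block 116 x 40 x 30 mm (x, y, z), three 13 mm holes, 25 mm deep, in its top, in a row along its x at -38, 0 and 38 mm. Each holds one spare at the start. Origin: centre of its underside on the bench.
- plunger: White plunger, loose in the syringe: piston 30 mm across, 124 mm long; neck; then a round knob 26 mm across, from 130 to 160 mm above the origin (160 to 190 mm above the bench at the start). Origin: centre of its lower end, at the start on the bore's floor. z up along its axis. About 0.2 kg (varies); slides freely with 1 mm of room all round and sinks back when let go.
- bore_floor (a point): Centre of the floor of the syringe's bore, 30 mm above the bench, at x = 0, y = 140 mm of the rig. Bore vertical, 32 mm wide, 115 mm deep. Axes as the rig's. The height of the plunger's origin above this point is how far it is drawn; 0 at the start.
- barrel_rim (a point): Centre of the glass barrel's upper end, on the bore's axis, 145 mm above the bench. Barrel 40 mm across, with a 52 mm flange, 5 mm thick, at this rim.
- oil_bottle: Bystander, to be left alone: amber immersion-oil bottle, 28 mm across, 62 mm tall. Origin: centre of its underside.
- dish: Bystander, to be left alone: closed clear culture dish, 60 mm across, 15 mm tall. Origin: centre of its underside.
- objective: Bystander, to be left alone: microscope objective standing on its thread end, 33 mm across, 46 mm tall. Origin: centre of its underside.
- bung: Bystander, to be left alone: larger black rubber bung without a knob, 34 mm across, 30 mm tall; it fits none of the ports. Origin: centre of its underside.
- slip_box: Bystander, to be left alone: clear box of cover slips, 60 x 32 x 20 mm. Origin: centre of its underside.
- screwdriver: Bystander, to be left alone: small screwdriver lying down, 150 mm long. Origin: centre of its underside.
- mouse: Bystander, to be left alone: black computer mouse, 62 x 100 x 32 mm. Origin: centre of its underside.

How it is judged (in metres and radians):
On the way, in this order (a step that is already met when the one before it is completed fails the run):
1. all five ports are closed by stoppers (distance between any of stopper1, stopper2, stopper3, stopper4, stopper5, stopper6 and port1 below 0.004 m and distance between any of stopper1, stopper2, stopper3, stopper4, stopper5, stopper6 and port2 below 0.004 m and distance between any of stopper1, stopper2, stopper3, stopper4, stopper5, stopper6 and port3 below 0.004 m and distance between any of stopper1, stopper2, stopper3, stopper4, stopper5, stopper6 and port4 below 0.004 m and distance between any of stopper1, stopper2, stopper3, stopper4, stopper5, stopper6 and port5 below 0.004 m), for 0.2 s.
2. the plunger is drawn about 50 mm (z of plunger in the frame of bore_floor between 0.042 and 0.058 m), for 0.3 s.
At the end, for the whole second after the job is handed in: A stopper home in each port (within 4 mm), all six upright (0.1 rad), one spare still in its rack hole (20 mm); the plunger drawn 42 to 58 mm, in line with the bore (0.035 rad), still (10 mm/s), gripped (over 1.5 N), not wedged in the barrel (under 8 N) (all of step 1 and all of step 2 and angle between each of stopper1, stopper2, stopper3, stopper4, stopper5, stopper6's own z axis and vertical below 0.1 rad and distance of any of stopper4, stopper5, stopper6 from where it was at the start of the episode below 0.02 m and angle between the z axis of plunger and the z axis of bore_floor, either way round below 0.035 rad and contact force between the fingers and plunger above 1.5 N and contact force between plunger and rig below 8 N and linear speed of plunger below 0.01 m/s); the arm keeps its last pose, push and grip.
It fails at once if a stopper that was already in a port is disturbed (moved over 10 mm) (distance of any of stopper1, stopper2, stopper3 from where it was at the start of the episode above 0.01 m).
It fails at once if the plunger is forced against the barrel with over 30 N (contact force between plunger and rig above 30 N).
It fails at once if the plunger is drawn over 95 mm, nearly out of the barrel (z of plunger in the frame of bore_floor above 0.095 m).
It fails at once if a bystander is moved over 30 mm (distance of any of oil_bottle, dish, objective, bung, slip_box, screwdriver, mouse from where it was at the start of the episode above 0.03 m).
It also fails if it takes over 69 s, if anything falls off the work surface, if the arm or the gripper's body presses on something with over 40 N, if the wrist force passes 120 N, or if a joint passes its speed limit or range.

## Robot

A 6-joint arm with a two-finger parallel gripper is mounted at the origin on the work surface. World frame = base frame: x ahead of the robot, y to its left, z up, the work surface at z = 0. Lengths are in mm, angles in rad, forces in N, time in s.
With the tool pointing down it reaches from about 350 to 875 mm from the base axis. Payload 4.2 kg.
Tool frame: the origin (TCP) lies at the very end of the fingers, on their centre line; the grasp point (between the pads) lies 19 mm behind it (arm.pinch_z is the distance from the TCP to the grasp point, in mm); x points along the fingers, y is the direction in which the jaws open and shut, and the axes are right-handed (so a half turn about x gives the same grasp; the last joint's range is limited). The gripper opens to 85 mm and grips with 20 to 120 N. Pads are 22 mm wide; open, the fingers measure 114 mm over their backs; the gripper's body (76 mm by 85 mm) begins 54 mm behind the grasp point. The pads swing forward as they close: fully open they stand 13 mm farther back than shut.
Start: joints at [1.36, 0.385, 0.008, 0, -1.194, -0.259], TCP at [282.909, 557.281, 231.312] pointing down, gripper open.
Joint ranges: [-3.14, 3.14], [-1.21, 2.06], [-1.07, 1.41], [-3.16, 2.05], [-2.99, -0.16], [-3.1, 3.1]. Speed limits (rad/s): [2.79, 2.79, 3.14, 3.14, 3.14, 3.14].

## Interface

Orientations are given as a unit quaternion [x, y, z, w].
In Python, from bench import arm gives the robot as it stands.
- The arm moves only by the tool drive_tool, never from a script. Its argument "motion" is a list of rows, each a list of 4 numbers: the shift along the tool's x, y, z in mm, then the turn about the tool's x in degrees. In form: [[dx, dy, dz, spin], ...]. A call has 1 to 10 rows; each row shifts and turns the commanded pose from where the row before left it, along the tool's axes as they then stand; what a row does not reach is not made up. A row lasts 1/12 s, in which the tool goes at most 41.7 mm and 7.16 degrees, less where a joint would pass 70% of its speed; a pose out of reach is approached as far as the arm can. A call with a gripper value outside its range is refused whole. "grip" is the finger opening in mm, from 0 to 85.4, set as the call begins (left out, the last holds). The fingers move at their own pace and stop on an object; the grip force is fixed at half the most. Time passes only in rows, so rows that do not move let the fingers close. It gives the time, the measured TCP pose, the force and the opening at its end, in the units of the state.
- arm.read_state(): the state, without advancing time (a new reading comes with each control period).
- arm.get_image(name): name is "scene" or "top" or "wrist"; returns the picture (400x640x3 uint8, red, green, blue); there is no depth.
- arm.calibration(name): a dict with "K" (3x3 intrinsics, pixels), "eye" and "attitude" of the camera in the world; the wrist camera has in their place "T_tool_cam" (4x4, takes a point from camera to tool coordinates, whose origin is the TCP and whose axes are the tool frame's). Camera axes: x right, y up, looking along -z (the intrinsics and any distortion apply to the point x, -y, -z); pixel columns grow to the right and rows downward; lengths in mm; the calibration is good to about 2 mm. A picture is of the moment at which its call begins: read the wrist's pose just before it. calibration takes no time and is no camera call.
- arm.job_done(): hands the job in, once; it reports no verdict.
The state is a dict: "clock": time; "joints": joint angles; "joint_vel": joint speeds; "joint_efforts": joint torques, N m; "position": TCP position; "ee_rot": TCP orientation; "contact_force": force on the tool from outside, world axes, zero at the start; "wrist_torque": the same for the moment, N m; "gripper_width": finger opening in mm.
Only numpy, scipy, OpenCV 4.12 (cv2) and the standard library are available. Lean on these libraries where they do the work, as an engineer would, in place of code of your own. Each camera call takes 0.05 s, during which the arm holds its last target. There are 200 camera calls.

## Working session

There is one attempt and no reset: what is moved stays moved. The work goes in short steps, Python scripts to look and compute and a tool call to move; the robot and the scene stay as the last step left them, time stands still between calls to the robot, and variables do not carry over. Pictures are saved under pics/ and viewed, about 8 in all and at most 12, crops included, and the job is handed in when it is done.

Besides the shell and the picture viewer there is one more tool, called by a JSON object that holds its "fn" and its "kwargs". drive_tool: Moves the arm, as the interface text tells. Its arguments: {"type":"object","properties":{"motion":{"type":"array"},"grip":{"type":"number"}},"required":["motion"]}

```bash
mkdir -p pics; cat > h.py <<'E'
import numpy as np, cv2
from bench import arm
from scipy.spatial.transform import Rotation as R
def save(n,f,crop=None,s=1):
    im=arm.get_image(n); np.save(f'pics/{f}.npy',im)
    o=im if crop is None else im[crop[1]:crop[3],crop[0]:crop[2]]
    o=cv2.resize(o,None,fx=s,fy=s,interpolation=cv2.INTER_CUBIC)
    cv2.imwrite(f'pics/{f}.png',o[:,:,::-1]); return im
def cam(n):
    c=arm.calibration(n);K=np.array(c['K'],float)
    if 'T_tool_cam' in c:
        s=arm.read_state();T=np.array(c['T_tool_cam'],float);Rt=R.from_quat(s['ee_rot']).as_matrix()
        return K,Rt@T[:3,3]+np.array(s['position']),Rt@T[:3,:3],c
    a=np.array(c['attitude'],float)
    A=a if a.shape==(3,3) else R.from_quat(a).as_matrix()
    return K,np.array(c['eye'],float),A,c
def ray(n,uv,z,C=None):
    K,e,A,c=C or cam(n)
    x=(uv[0]-K[0,2])/K[0,0];y=(uv[1]-K[1,2])/K[1,1]
    d=A@np.array([x,-y,-1]);return e+d*(z-e[2])/d[2]
def proj(n,P,C=None):
    K,e,A,c=C or cam(n)
    p=A.T@(np.array(P,float)-e);p=np.array([p[0],-p[1],-p[2]]);q=K@p;return q[:2]/q[2]
E
python3 - <<'E'
from h import *
s=arm.read_state();print(s)
for n in('scene','top','wrist'):print(n,arm.calibration(n))
a=save('top','top0');b=save('scene','scene0')
E
```

```text
{'clock': 0.0, 'joints': array([ 1.35962347e+00,  3.85581632e-01,  6.59971581e-03, -4.88747179e-04,
       -1.19395817e+00, -2.58615404e-01]), 'joint_vel': array([ 1.64195738e-03, -3.87278871e-04, -2.12154585e-04, -1.14810000e-04,
       -4.59333330e-04, -8.15664795e-05]), 'joint_efforts': array([ 4.35254906e-04, -3.92288375e+01,  1.88405818e+01,  4.18623000e+00,
       -4.61090327e-03,  1.45149535e-06]), 'position': array([282.64924786, 556.78389629, 230.19772732]), 'ee_rot': array([-0.68753108,  0.16539549,  0.68781624,  0.16387243]), 'contact_force': array([-0.51342664, -0.22058509,  0.22754486]), 'wrist_torque': array([-0.02400756, -0.08069342, -0.02552972]), 'gripper_width': 85.23570634785874}
scene {'K': array([[458.42021935,   0.        , 322.2952328 ],
       [  0.        , 458.42021935, 205.49226609],
       [  0.        ,   0.        ,   1.        ]]), 'eye': array([1174.99749382, -755.39834586,  822.21684241]), 'attitude': array([0.42298595, 0.16173397, 0.30289102, 0.8385595 ])}
top {'K': array([[399.49037872,   0.        , 321.17259331],
       [  0.        , 399.49037872, 203.74823841],
       [  0.        ,   0.        ,   1.        ]]), 'eye': array([ 472.68851515,  -47.63763127, 1199.24770265]), 'attitude': array([-0.02236522,  0.02895182,  0.71258004, -0.70063634])}
wrist {'K': array([[328.37223648,   0.        , 325.63484444],
       [  0.        , 328.37223648, 197.5814752 ],
       [  0.        ,   0.        ,   1.        ]]), 'T_tool_cam': array([[-6.81997266e-04,  3.00907047e-01, -9.53653230e-01,
        -1.41038961e+02],
       [ 9.99998283e-01,  1.84848204e-03, -1.31887376e-04,
        -5.51961198e-01],
       [ 1.72312503e-03, -9.53651683e-01, -3.00907791e-01,
        -7.69619156e+01],
       [ 0.00000000e+00,  0.00000000e+00,  0.00000000e+00,
         1.00000000e+00]])}
```

View pics/top0.png

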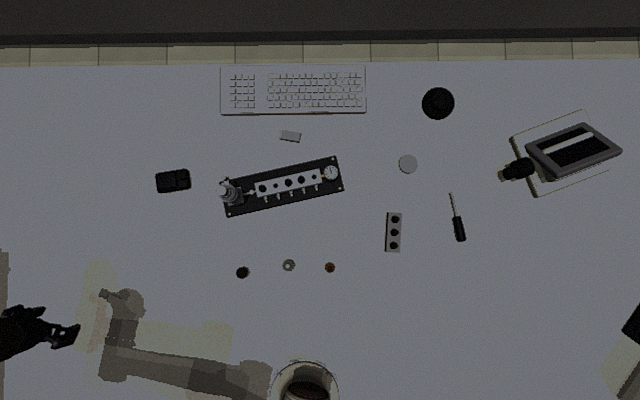

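View pics/scene0.png

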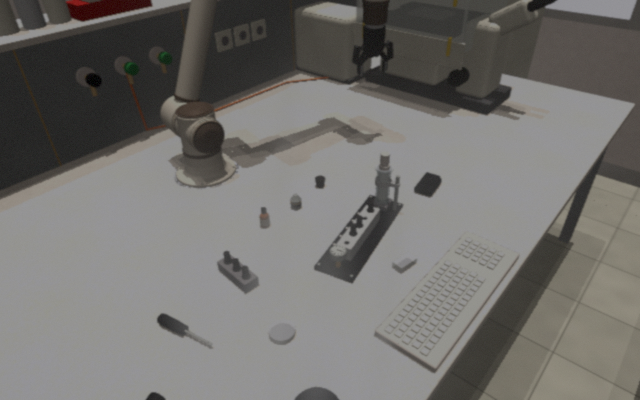

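Top view: the rig runs from the syringe (232,190) to the gauge (332,173), with the rack at (394,232). I'll zoom in.

```bash
python3 - <<'E'
from h import *
im=np.load('pics/top0.npy')[145:260,210:410]
o=cv2.convertScaleAbs(cv2.resize(im,None,fx=4,fy=4,interpolation=cv2.INTER_CUBIC),alpha=1.8,beta=0)
cv2.imwrite('pics/t1.png',o[:,:,::-1])
E
```

```text
(no output)
```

View pics/t1.png

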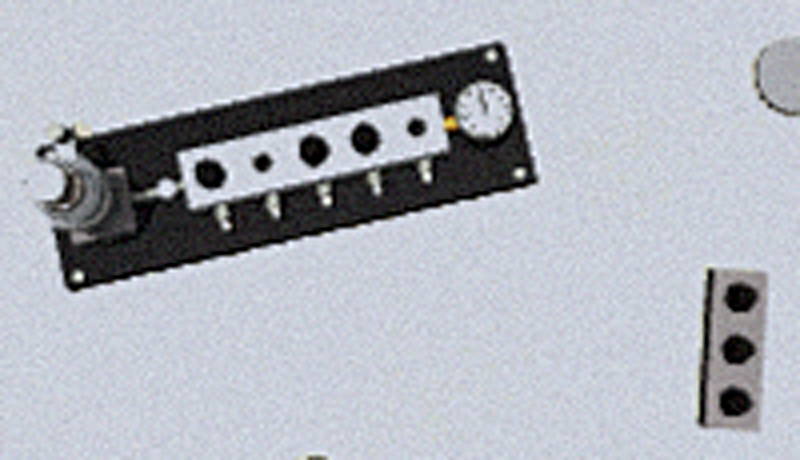

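Zoomed top view: small dark mouths at crop (417,127) = port 1 and (262,162) = port 4 are open. Stoppers sit at (365,138), (313,150) and (210,174). The rack spares are at (741,297), (738,349) and (735,401).

```bash
python3 - <<'E'
from h import *
def f(u,v):return (210+(u+.5)/4-.5,145+(v+.5)/4-.5)
p1=ray('top',f(417,127),52);p4=ray('top',f(262,162),52)
print('p1',p1,'p4',p4,np.linalg.norm(p1-p4),'(114)')
# manifold block corners z52, 
im=np.load('pics/top0.npy').astype(int);hsv=im.sum(2)
y=(p4-p1)/np.linalg.norm(p4-p1);print('yaw rig',np.degrees(np.arctan2(-y[0],y[1])))
x=np.array([y[1],-y[0],0])
print('bore',p1+y*240, 'plunger knob top px',proj('top',(p1+y*240)*[1,1,0]+[0,0,190])) 
for n,q in(('r1',(741,297)),('r2',(738,349)),('r3',(735,401))):print(n,ray('top',f(*q),60))
E
```

```text
p1 [635.77344631 -39.30438955  52.        ] p4 [612.11450675  72.91941292  52.        ] 114.69057181067681 (114)
yaw rig 11.904729497542826
bore [586.26505687 195.53368099  52.        ] plunger knob top px [220.99735126 189.55529456]
r1 [ 508.63786447 -268.7074001    60.        ]
r2 [ 471.65062734 -265.43264111   60.        ]
r3 [ 434.83879924 -262.1734124    60.        ]
```

```bash
cat >> h.py <<'E'
def axes():
    s=arm.read_state();return np.array(s['position']),R.from_quat(s['ee_rot']).as_matrix(),s
def goto(P,jaw_deg=None):
    """tool-frame shift to P and spin about tool x so jaw axis is at jaw_deg (world yaw, mod 180)"""
    p,M,s=axes();d=M.T@(np.array(P,float)-p)
    a=np.degrees(np.arctan2(M[1,1],M[0,1]));sp=None
    if jaw_deg is not None:
        sp=-((jaw_deg-a+90)%180-90)  # x down: +spin about down = -yaw
    print('shift',d.round(1),'spin',sp,'jaw now',round(a,1),'tilt',np.degrees(np.arccos(-M[2,0])).round(2),'j6',s['joints'][5],'t',s['clock'])
E
python3 - <<'E'
from h import *
p,M,s=axes();print(M.round(3))
goto([490,-267,200],85);goto([490,-267,200],-6+90)
goto([612,73,150],-12)
E
```

```text
[[-0.001 -0.453 -0.892]
 [-0.002 -0.892  0.453]
 [-1.     0.002 -0.   ]]
shift [  31.6  640.6 -557.9] spin -21.927341108427242 jaw now -116.9 tilt 0.11 j6 -0.25860820772284343 t 0.1
shift [  31.6  640.6 -557.9] spin -20.927341108427242 jaw now -116.9 tilt 0.11 j6 -0.25860820772284343 t 0.1
shift [  80.9  282.1 -512.7] spin 75.07265889157276 jaw now -116.9 tilt 0.11 j6 -0.25860820772284343 t 0.1
```

{"fn": "drive_tool", "kwargs": {"motion": [[0,29,-25.4,0],[0,29,-25.4,0],[0,29,-25.4,0],[0,29,-25.4,0],[0,29,-25.4,0],[0,29,-25.4,0],[0,29,-25.4,0],[0,29,-25.4,0],[0,29,-25.4,0],[0,29,-25.4,0]]}}

```text
clock: 0.93
position: [377.8, 181.7, 231.2]
ee_rot: [-0.688, 0.164, 0.688, 0.164]
contact_force: [1.2, 0.7, -0.1]
gripper_width: 85.6
```

{"fn": "drive_tool", "kwargs": {"motion": [[0,29,-25.4,0],[0,29,-25.4,0],[0,29,-25.4,0],[0,29,-25.4,0],[0,29,-25.4,0],[0,29,-25.4,0],[0,29,-25.4,0],[0,29,-25.4,0],[0,29,-25.4,0],[0,29,-25.4,0]]}}

```text
clock: 1.77
position: [473.1, -191.9, 231.0]
ee_rot: [-0.687, 0.165, 0.688, 0.165]
contact_force: [0.5, 0.8, 0.4]
gripper_width: 85.3
```

{"fn": "drive_tool", "kwargs": {"motion": [[0,29,-25.4,0],[0,29,-25.4,0],[0,0,0,-7],[0,0,0,-7],[0,0,0,-7],[0,0,0,-0.9],[0,0,0,0],[0,0,0,0]]}}

```text
clock: 2.43
position: [492.2, -264.4, 231.1]
ee_rot: [-0.706, 0.032, 0.707, 0.032]
contact_force: [-0.2, -0.1, -1.1]
gripper_width: 85.5
```

```bash
python3 - <<'E'
from h import *
goto([490,-267,200],85); print(arm.read_state()['position'])
C=cam('wrist');im=save('wrist','w1')
for P in([508.6,-268.7,60],[471.7,-265.4,60],[434.8,-262.2,60]):print(proj('wrist',P,C))
np.save('pics/w1C.npy',np.hstack([C[0],C[1][:,None],C[2]]))
E
```

```text
shift [31.1  2.8  2. ] spin -0.1482134450109811 jaw now -95.1 tilt 0.02 j6 1.6838537853721907 t 2.4333
[ 492.23476547 -264.36356052  231.14570801]
[329.05624196 159.73575387]
[329.02804115 196.49467077]
[329.09841313 230.81753543]
```

View pics/w1.png

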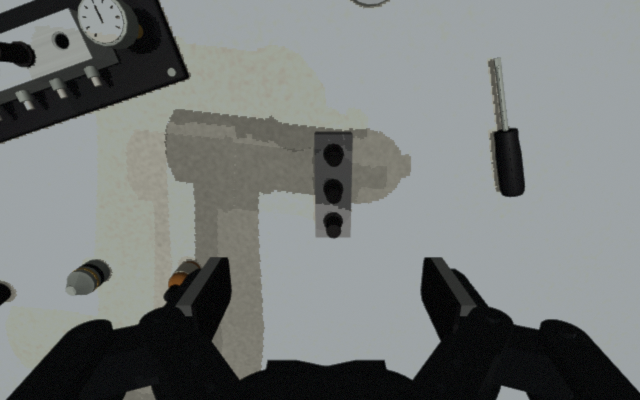

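Wrist view: spares at about (333,153), (333,188) and (333,220), with port 1 open at (61,42). I'll segment the knobs at higher magnification.

```bash
python3 - <<'E'
from h import *
im=np.load('pics/w1.npy')
a=cv2.resize(im[120:245,300:370],None,fx=4.5,fy=4.5,interpolation=cv2.INTER_CUBIC)
b=cv2.resize(im[0:125,0:105],None,fx=4.5,fy=4.5,interpolation=cv2.INTER_CUBIC)
o=cv2.convertScaleAbs(np.hstack([a,b]),alpha=2.2)
cv2.imwrite('pics/w1c.png',o[:,:,::-1])
E
```

```text
(no output)
```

View pics/w1c.png

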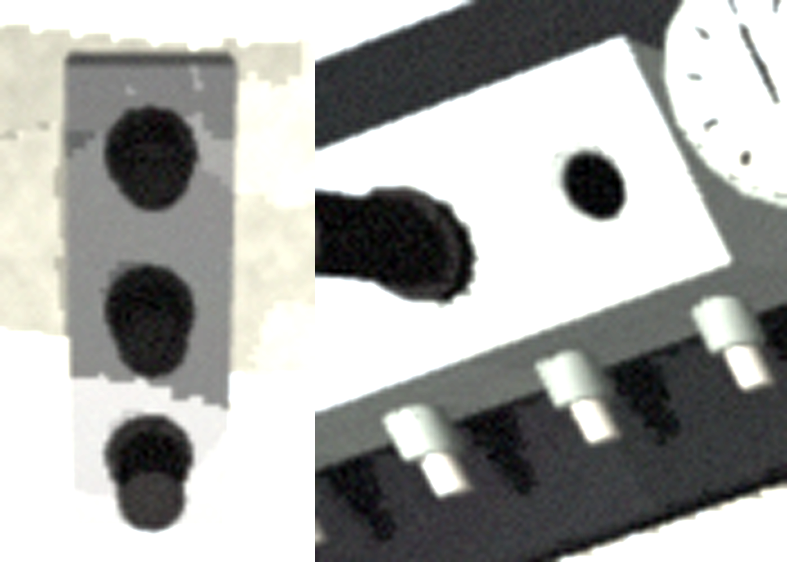

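```bash
python3 - <<'E'
from h import *
for q in((333.8,159.3),(333.6,196.2),(333.6,230.9)):print(ray('wrist',q,60))
print('p1',ray('wrist',(62,41.3),52))
goto([508.5,-272,100],85)
E
```

```text
[ 508.65077261 -273.22266513   60.        ]
[ 471.62565968 -269.92520504   60.        ]
[ 434.31129545 -266.79652415   60.        ]
p1 [634.77332546 -41.56949992  52.        ]
shift [131.2   6.2 -16.9] spin -0.11294769727794574 jaw now -95.1 tilt 0.02 j6 1.6843451743192421 t 2.4833
```

{"fn": "drive_tool", "kwargs": {"motion": [[30,3,-8.5,0],[30,3,-8.5,0],[30,0.5,0,0],[30,0,0,0],[20,0,0,0],[20,0,0,0],[15,0,0,0],[10,0,0,0],[8,0,0,0],[0,0,0,0]]}}

```text
clock: 3.32
position: [508.0, -272.2, 37.0]
ee_rot: [-0.706, 0.031, 0.707, 0.031]
contact_force: [-0.1, 0.3, -0.1]
gripper_width: 85.4
```

{"fn": "drive_tool", "kwargs": {"motion": [[0,0,0,0],[0,0,0,0],[0,0,0,0],[0,0,0,0],[0,0,0,0],[0,0,0,0],[0,0,0,0],[0,0,0,0],[0,0,0,0],[0,0,0,0]], "grip": 0}}

```text
clock: 4.15
position: [509.0, -272.8, 39.0]
ee_rot: [0.707, -0.031, -0.706, -0.031]
contact_force: [-1.7, -0.7, 5.2]
gripper_width: 13.9
```

{"fn": "drive_tool", "kwargs": {"motion": [[-8,0,0,0],[-15,0,0,0],[-25,0,0,0],[-30,0,0,0],[-30,0,0,0],[-12,0,0,0],[0,0,0,0],[0,0,0,0]]}}

```text
clock: 4.82
position: [508.6, -272.1, 158.6]
ee_rot: [0.707, -0.031, -0.706, -0.031]
contact_force: [-0.2, -0.2, -0.9]
gripper_width: 14.0
```

```bash
python3 - <<'E'
from h import *
# grasp axis point for the knob: jaw centre
goto([634,-41,165],12+180)
im=save('wrist','w2');C=cam('wrist')
p,M,s=axes()
print(proj('wrist',p+M[:,0]*0,C),proj('wrist',p+M[:,0]*21,C))
E
```

```text
shift [  -6.1 -241.3 -104.6] spin 72.9618490843377 jaw now -95.0 tilt 0.07 j6 1.6945006781729561 t 4.8167
[326.7669103  262.35263961] [326.61670615 243.37337422]
```

View pics/w2.png

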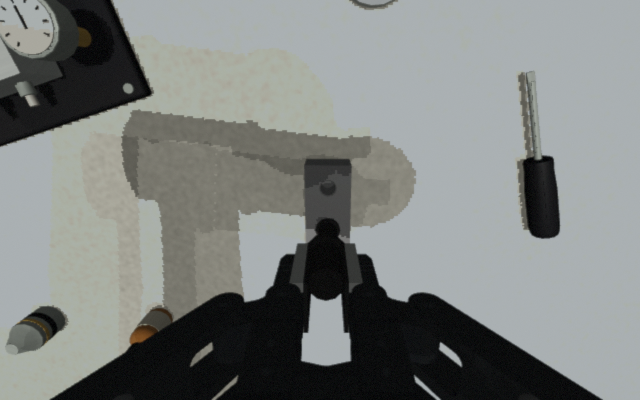

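Stopper is held upright, with its axis at u≈326 (TCP projects to 326.7). The emptied hole is at (328,187).

```bash
python3 - <<'E'
from h import *
C=cam('wrist');p,M,s=axes()
print(p,'hole',ray('wrist',(328,187),30,C))
for k in(-22.5,):print(proj('wrist',p+M[:,0]*k,C))
im=np.load('pics/w2.npy');g=cv2.convertScaleAbs(cv2.resize(im[180:310,270:390],None,fx=4.5,fy=4.5,interpolation=cv2.INTER_CUBIC),alpha=4)
cv2.imwrite('pics/w2c.png',g[:,:,::-1])
E
```

```text
[ 507.9255665  -271.99994431  157.42491451] hole [ 509.40021563 -273.53648528   30.        ]
[326.97683057 288.87742291]
```

View pics/w2c.png

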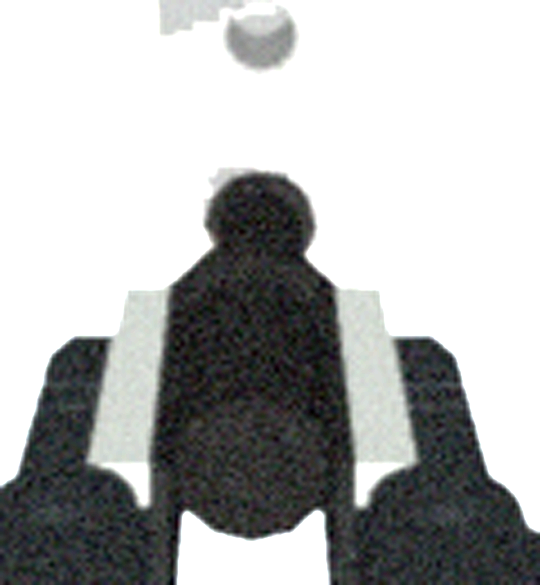

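Offset of the stopper in hand is small (about 1–2 mm toward tool −z). Next, go above port 1.

{"fn": "drive_tool", "kwargs": {"motion": [[0,-34.5,-15,0],[0,-34.5,-15,0],[0,-34.5,-15,0],[0,-34.5,-15,0],[0,-34.5,-15,0],[0,-34.5,-15,0],[0,-34.5,-15,0],[0,0,0,7],[0,0,0,7],[0,0,0,7]]}}

```text
clock: 5.7
position: [633.5, -40.0, 155.4]
ee_rot: [-0.687, 0.161, 0.69, 0.16]
contact_force: [-0.1, 0.2, -0.0]
gripper_width: 13.9
```

{"fn": "drive_tool", "kwargs": {"motion": [[0,0,0,7],[0,0,0,7],[0,0,0,7],[0,0,0,7],[0,0,0,7],[0,0,0,7],[0,0,0,7],[0,0,0,3],[0,0,0,0],[0,0,0,0]]}}

```text
clock: 6.53
position: [633.5, -41.1, 156.4]
ee_rot: [-0.549, 0.446, 0.551, 0.444]
contact_force: [0.4, -0.7, 0.3]
gripper_width: 13.9
```

```bash
python3 - <<'E'
from h import *
goto([634.5,-41,165],12)
C=cam('wrist');im=save('wrist','w3')
print(proj('wrist',[634.8,-41.6,52],C),proj('wrist',[635.8,-39.3,52],C))
cv2.imwrite('pics/w3.png',cv2.convertScaleAbs(im,alpha=2)[:,:,::-1])
E
```

```text
shift [-8.6 -0.9 -0.1] spin 0.062017614015587696 jaw now -167.9 tilt 0.2 j6 0.021389447172073563 t 6.5333
[324.21890625 195.71676349] [322.36671466 198.20780244]
```

View pics/w3.png

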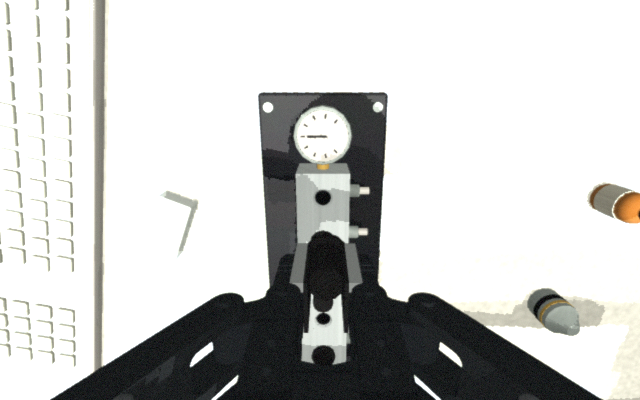

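Port 1 is visible at about (323,197), and port 4 at about (323,318) between the fingers. The rig is aligned with the image axes.

```bash
python3 - <<'E'
from h import *
im=np.load('pics/w3.npy');g=cv2.cvtColor(im,cv2.COLOR_RGB2GRAY)
def cen(x0,y0,x1,y1):
    m=(g[y0:y1,x0:x1]<40).astype(np.uint8);n,l,st,c=cv2.connectedComponentsWithStats(m)
    return [(c[i]+[x0,y0],st[i,4],st[i,2:4]) for i in range(1,n) if st[i,4]>20]
C=cam('wrist')
p,M,s=axes()
for b in((308,183,338,212),(308,310,338,330)):
    for c,a,wh in cen(*b):
        P=ray('wrist',c,52,C);print(c,a,wh,P,'tool offs',(M.T@(P-p)).round(1))
E
```

```text
[322.43604651 197.20930233] 172 [16 14] [636.17197549 -40.02353364  52.        ] tool offs [104.8  -2.9   0.6]
[322.96062992 317.2992126 ] 127 [13 14] [612.90533146  69.15743541  52.        ] tool offs [104.8  -2.9 112.2]
```

{"fn": "drive_tool", "kwargs": {"motion": [[20,-3,1.5,0],[20,0,0,0],[16,0,0,0],[10,0,0,0],[6,0,0,0],[0,0,0,0],[0,0,0,0]]}}

```text
clock: 7.17
position: [637.4, -39.1, 86.6]
ee_rot: [0.55, -0.445, -0.549, -0.445]
contact_force: [0.1, -0.4, 0.7]
gripper_width: 13.6
```

{"fn": "drive_tool", "kwargs": {"motion": [[3,0,0,0],[3,0,0,0],[3,0,0,0],[2,0,0,0],[2,0,0,0],[0,0,0,0]]}}

```text
clock: 7.67
position: [636.7, -39.1, 72.8]
ee_rot: [-0.549, 0.445, 0.55, 0.445]
contact_force: [-0.6, -0.5, -1.0]
gripper_width: 13.7
```

{"fn": "drive_tool", "kwargs": {"motion": [[3,0,0,0],[3,0,0,0],[2,0,0,0],[2,0,0,0],[1,0,0,0],[0,0,0,0],[0,0,0,0]]}}

```text
clock: 8.25
position: [636.5, -39.1, 61.9]
ee_rot: [-0.549, 0.445, 0.55, 0.445]
contact_force: [-1.7, -0.3, -1.6]
gripper_width: 13.7
```

{"fn": "drive_tool", "kwargs": {"motion": [[1,0,0,0],[1,0,0,0],[1,0,0,0],[0,0,0,0]]}}

```text
clock: 8.58
position: [636.6, -39.2, 61.0]
ee_rot: [-0.549, 0.445, 0.55, 0.445]
contact_force: [-5.0, -0.9, 7.9]
gripper_width: 13.7
```

{"fn": "drive_tool", "kwargs": {"motion": [[0,0,0,0],[0,0,0,0],[0,0,0,0],[0,0,0,0],[-10,0,0,0],[-20,0,0,0],[-30,0,0,0],[-35,0,0,0],[0,0,0,0],[0,0,0,0]], "grip": 60}}

```text
clock: 9.42
position: [638.8, -38.8, 158.0]
ee_rot: [0.551, -0.443, -0.548, -0.447]
contact_force: [0.0, 0.6, -0.8]
gripper_width: 60.2
```

```bash
python3 - <<'E'
from h import *
goto([471,-270,160],85)
C=cam('wrist');im=save('wrist','w4')
cv2.imwrite('pics/w4.png',cv2.convertScaleAbs(cv2.resize(im[80:400,220:460],None,fx=1.8,fy=1.8),alpha=2.5)[:,:,::-1])
P=np.array([636.2,-39.6,82]);print(proj('wrist',P,C))
E
```

```text
shift [  -3.4  212.2 -191.3] spin -73.00551703892893 jaw now -168.0 tilt 0.41 j6 0.017293826766578105 t 9.4167
[330.87263303 208.48555188]
```

View pics/w4.png

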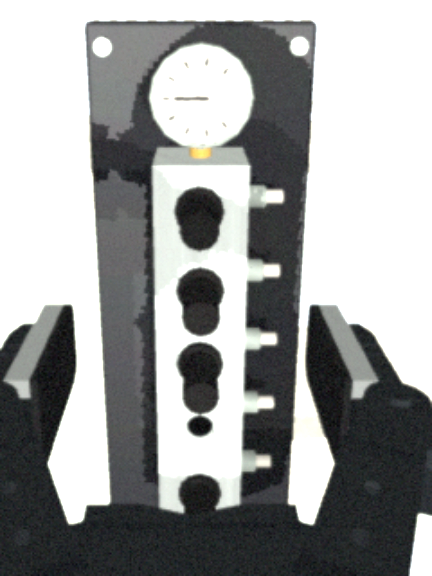

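Port 1's stopper looks home: its knob top is at about (330.6,210), against (330.9,208.5) predicted. Now the second spare.

{"fn": "drive_tool", "kwargs": {"motion": [[0,30.3,-27.4,0],[0,30.3,-27.4,0],[0,30.3,-27.4,0],[0,30.3,-27.4,0],[0,30.3,-27.4,0],[0,30.3,-27.4,0],[0,30.3,-27.4,0],[0,0,0,-7],[0,0,0,-7],[0,0,0,-7]], "grip": 85}}

```text
clock: 10.3
position: [467.8, -271.4, 153.0]
ee_rot: [-0.621, 0.337, 0.623, 0.336]
contact_force: [0.1, 0.3, 0.4]
gripper_width: 85.1
```

{"fn": "drive_tool", "kwargs": {"motion": [[0,0,0,-7],[0,0,0,-7],[0,0,0,-7],[0,0,0,-7],[0,0,0,-7],[0,0,0,-7],[0,0,0,-7],[0,0,0,-3],[0,0,0,0],[0,0,0,0]]}}

```text
clock: 11.13
position: [468.8, -270.5, 153.3]
ee_rot: [-0.706, 0.031, 0.707, 0.032]
contact_force: [0.3, -0.0, 0.0]
gripper_width: 84.8
```

```bash
python3 - <<'E'
from h import *
goto([471.5,-269.3,38],85)
C=cam('wrist');im=save('wrist','w5')
g=cv2.cvtColor(im,cv2.COLOR_RGB2GRAY)
e=proj('wrist',[471.6,-269.6,60],C);print(e,proj('wrist',[434.4,-266.5,60],C))
x,y=map(int,e);m=(g[y-50:y+40,x-30:x+30]<45).astype(np.uint8)
n,l,st,c=cv2.connectedComponentsWithStats(m)
print([(st[i]+[x-30,y-50,0,0,0]) for i in range(1,n) if st[i,4]>30])
for r in range(y-50,y+40,6):print(r,''.join('#' if q else '.' for q in m[r-y+50]))
E
```

```text
shift [115.3  -1.4  -2.8] spin -0.11642092025994089 jaw now -95.1 tilt 0.13 j6 1.705418355065667 t 11.1333
[324.80832179 197.87927   ] [325.22036516 243.29037042]
[array([312, 175,  27,  33, 675]), array([313, 218,  25,  19, 406])]
147 ..........................############......................
153 ............................................................
159 ............................................................
165 ............................................................
171 ............................................................
177 .......................#################....................
183 ...................#########################................
189 ..................###########################...............
195 .....................######################.................
201 ......................###################...................
207 .............................######.........................
213 ............................................................
219 .........................#############......................
225 ....................#######################.................
231 ....................########################................
```

{"fn": "drive_tool", "kwargs": {"motion": [[25,-1,-2.8,0],[25,0,0,0],[20,0,0,0],[17,0,0,0],[13,0,0,0],[9,0,0,0],[5.5,0,0,0],[0,0,0,0],[0,0,0,0]]}}

```text
clock: 11.93
position: [472.5, -270.1, 40.0]
ee_rot: [0.707, -0.031, -0.706, -0.031]
contact_force: [-0.4, -0.6, 1.5]
gripper_width: 85.0
```

{"fn": "drive_tool", "kwargs": {"motion": [[0,0,0,0],[0,0,0,0],[0,0,0,0],[0,0,0,0],[0,0,0,0],[0,0,0,0],[0,0,0,0],[0,0,0,0],[0,0,0,0],[0,0,0,0]], "grip": 0}}

```text
clock: 12.77
position: [472.5, -270.0, 40.2]
ee_rot: [0.707, -0.031, -0.706, -0.031]
contact_force: [0.3, 1.4, 4.8]
gripper_width: 13.4
```

{"fn": "drive_tool", "kwargs": {"motion": [[-8,0,0,0],[-15,0,0,0],[-25,0,0,0],[-30,0,0,0],[-30,0,0,0],[-10,0,0,0],[0,0,0,0],[0,0,0,0]]}}

```text
clock: 13.43
position: [471.9, -269.7, 157.6]
ee_rot: [0.706, -0.031, -0.706, -0.031]
contact_force: [-0.2, 0.7, -0.7]
gripper_width: 13.8
```

```bash
python3 - <<'E'
from h import *
goto([612.9,73,160],12)
C=cam('wrist');im=save('wrist','w6')
p,M,s=axes();print(p,proj('wrist',p-22.5*M[:,0],C))
a=im[180:310,270:390];b=np.load('pics/w2.npy')[180:310,270:390]
print('diff to first grasp',np.abs(a[55:].astype(int)-b[55:]).mean(), [int((x[:,:].mean(2)<40).sum()) for x in(a[55:],b[55:])])
o=cv2.resize(np.hstack([a,b]),None,fx=3,fy=3);cv2.imwrite('pics/w6.png',cv2.convertScaleAbs(o,alpha=4)[:,:,::-1])
E
```

```text
shift [  -2.1 -353.7 -110.3] spin 72.94976839521661 jaw now -95.1 tilt 0.04 j6 1.704361776099357 t 13.4333
[ 471.24727964 -269.48758332  156.54343931] [326.70909883 288.57992057]
diff to first grasp 3.5614814814814815 [5229, 5221]
```

{"fn": "drive_tool", "kwargs": {"motion": [[0,-35.4,-11,0],[0,-35.4,-11,0],[0,-35.4,-11,0],[0,-35.4,-11,0],[0,-35.4,-11,0],[0,-35.4,-11,0],[0,-35.4,-11,0],[0,-35.4,-11,0],[0,-35.4,-11,0],[0,-35.1,-11.3,0]]}}

```text
clock: 14.32
position: [612.2, 74.3, 155.2]
ee_rot: [-0.705, 0.031, 0.708, 0.03]
contact_force: [0.4, -0.1, -0.1]
gripper_width: 14.1
```

{"fn": "drive_tool", "kwargs": {"motion": [[0,0,0,7],[0,0,0,7],[0,0,0,7],[0,0,0,7],[0,0,0,7],[0,0,0,7],[0,0,0,7],[0,0,0,7],[0,0,0,7],[0,0,0,7]]}}

```text
clock: 15.15
position: [611.8, 72.4, 155.0]
ee_rot: [-0.558, 0.434, 0.561, 0.431]
contact_force: [0.2, 0.6, -0.2]
gripper_width: 13.7
```

{"fn": "drive_tool", "kwargs": {"motion": [[0,0,0,3],[0,0,0,0],[0,0,0,0]]}}

```text
clock: 15.4
position: [612.2, 72.5, 155.8]
ee_rot: [-0.549, 0.446, 0.551, 0.444]
contact_force: [-0.0, -0.2, 0.3]
gripper_width: 13.6
```

```bash
python3 - <<'E'
from h import *
goto([613.1,72.4,160],11.9)
C=cam('wrist');im=save('wrist','w7');p,M,s=axes()
g=cv2.cvtColor(im,cv2.COLOR_RGB2GRAY)
e=proj('wrist',[613,72.4,52],C);print(e)
x,y=map(int,e);m=(g[y-22:y+22,x-28:x+28]<40).astype(np.uint8)
for r in range(0,44,2):print(y-22+r,''.join('#' if q else '.' for q in m[r]))
n,l,st,c=cv2.connectedComponentsWithStats(m)
for i in range(1,n):
    if st[i,4]>30:
        q=c[i]+[x-28,y-22];P=ray('wrist',q,52,C);print(q,st[i],P,(M.T@(P-p)).round(1))
cv2.imwrite('pics/w7.png',cv2.convertScaleAbs(im,alpha=2)[:,:,::-1])
E
```

```text
shift [-4.2 -0.9 -0.3] spin 0.1585978090403728 jaw now -167.9 tilt 0.22 j6 -0.16921404212809993 t 15.4
[324.62369104 196.60605527]
174 ###.....................................................
176 ###.....................................................
178 ###.....................................................
180 ###.....................................................
182 ###.....................................................
184 ###.....................................................
186 ###.....................................................
188 ###.....................................................
190 ###.......................#########.....................
192 ###.....................#############...................
194 ###....................###############..................
196 ###....................###############..................
198 ###....................###############..................
200 ###......................############...................
202 ####.......................#######......................
204 ###.....................................................
206 ####....................................................
208 ####....................................................
210 ####....................................................
212 ####....................................................
214 ####....................................................
216 ####....................................................
[297.19178082 196.92465753] [  0   0   4  44 146] [633.9077096   77.06587871  52.        ] [104.1 -22.3  -0. ]
[326.07058824 195.57647059] [ 23  15  15  14 170] [612.06894724  71.34438454  52.        ] [104.2   0.3  -1.1]
```

Port 4 hole lies at tool offset (0.3, −1.1), essentially where port 1 was at insertion. Descending.

{"fn": "drive_tool", "kwargs": {"motion": [[20,0,-0.5,0],[20,0,0,0],[16,0,0,0],[10,0,0,0],[5,0,0,0],[3,0,0,0],[3,0,0,0],[3,0,0,0],[2,0,0,0],[0,0,0,0]]}}

```text
clock: 16.28
position: [613.2, 72.3, 75.9]
ee_rot: [0.549, -0.445, -0.549, -0.445]
contact_force: [-1.0, -0.8, -0.1]
gripper_width: 13.9
```

{"fn": "drive_tool", "kwargs": {"motion": [[3,0,0,0],[2,0,0,0],[2,0,0,0],[2,0,0,0],[1,0,0,0],[1,0,0,0],[0,0,0,0]]}}

```text
clock: 16.87
position: [612.7, 71.8, 64.5]
ee_rot: [-0.549, 0.446, 0.55, 0.445]
contact_force: [-1.3, -2.0, -0.5]
gripper_width: 13.9
```

{"fn": "drive_tool", "kwargs": {"motion": [[1,0,0,0],[1,0,0,0],[1,0,0,0],[0,0,0,0]]}}

```text
clock: 17.2
position: [612.6, 71.6, 62.3]
ee_rot: [-0.549, 0.446, 0.55, 0.444]
contact_force: [-3.9, -4.0, 5.9]
gripper_width: 13.8
```

{"fn": "drive_tool", "kwargs": {"motion": [[1,0,0,0],[1,0,0,0],[0,0,0,0]]}}

```text
clock: 17.45
position: [612.7, 71.6, 62.2]
ee_rot: [0.55, -0.445, -0.55, -0.444]
contact_force: [-7.6, -4.3, 13.8]
gripper_width: 13.4
```

{"fn": "drive_tool", "kwargs": {"motion": [[0,0,0,0],[0,0,0,0],[0,0,0,0],[0,0,0,0],[-10,0,0,0],[-20,0,0,0],[-30,0,0,0],[-38,0,0,0],[0,0,0,0],[0,0,0,0]], "grip": 60}}

```text
clock: 18.28
position: [615.1, 73.0, 161.5]
ee_rot: [0.551, -0.443, -0.548, -0.447]
contact_force: [-0.9, 0.7, -0.9]
gripper_width: 60.1
```

```bash
python3 - <<'E'
from h import *
C=cam('wrist');im=save('wrist','w8');p,M,s=axes();print(p)
cv2.imwrite('pics/w8.png',cv2.convertScaleAbs(cv2.resize(im[60:400,200:480],None,fx=1.7,fy=1.7),alpha=2.5)[:,:,::-1])
print(proj('wrist',[613,72.4,82],C))
B=np.array([636.2,-39.6,0])+240*np.array([-.206,.978,0])
print('bore',B);goto([B[0],B[1],260],11.9);goto([B[0]-60,B[1],260],11.9)
im=save('top','top1')
E
```

```text
[613.68161239  72.65571197 159.30159044]
[330.05699921 206.7490583 ]
bore [586.76 195.12   0.  ]
shift [-100.6    0.6  125.5] spin 0.07816070073874926 jaw now -168.0 tilt 0.18 j6 -0.16997564579263616 t 18.3333
shift [-100.8   59.3  137.9] spin 0.07816070073874926 jaw now -168.0 tilt 0.18 j6 -0.16997564579263616 t 18.3333
```

View pics/w8.png

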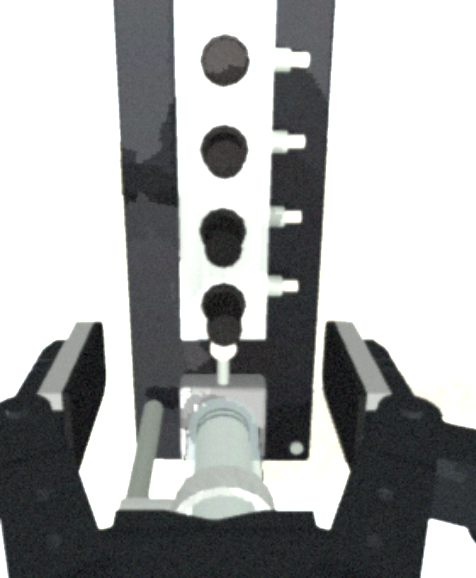

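Port 4's stopper is home too: knob top at about (331,206), against (330.1,206.7) predicted. Neighbours look the same and undisturbed. Now above the syringe.

{"fn": "drive_tool", "kwargs": {"motion": [[-35,0,0,0],[-35,0,0,0],[-32,0,0,0],[0,0,31,0],[0,0,31,0],[0,0,31,0],[0,0,31,0],[0,0,0,0],[0,0,0,0]], "grip": 85}}

```text
clock: 19.13
position: [586.6, 194.9, 258.1]
ee_rot: [-0.55, 0.445, 0.55, 0.443]
contact_force: [0.2, -0.9, -0.2]
gripper_width: 85.1
```

```bash
python3 - <<'E'
from h import *
goto([586.8,195.1,260],11.9)
C=cam('wrist');im=save('wrist','w9');p,M,s=axes();print(p,s['contact_force'])
e=proj('wrist',[586.8,195.1,190],C);print(e,proj('wrist',[586.8,195.1,145],C))
x,y=map(int,e);o=im[y-60:y+80,x-80:x+80]
cv2.imwrite('pics/w9.png',cv2.convertScaleAbs(cv2.resize(o,None,fx=4,fy=4,interpolation=cv2.INTER_CUBIC),alpha=1.5)[:,:,::-1]);print(x-80,y-60)
E
```

```text
shift [-1.9 -0.2  0.2] spin 0.236348627964162 jaw now -167.9 tilt 0.18 j6 -0.37017838645814555 t 19.1333
[586.89032877 193.85890213 258.31933133] [ 0.48278043  0.12827988 -0.12834944]
[325.56444077 212.9400073 ] [325.37555833 193.78293611]
245 152
```

View pics/w9.png

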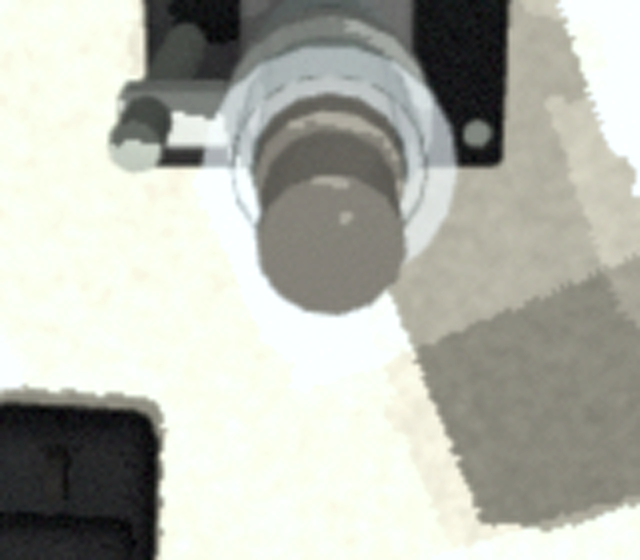

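Knob top disc centre is at crop (331.5,244), i.e. image (327.5,212.6). Predicted (325.6,212.9).

```bash
python3 - <<'E'
from h import *
im=np.load('pics/w9.npy').astype(float).mean(2)
# sub-pixel disc edges along the row through the centre
for r in(211,213,215):
    row=im[r,290:370];d=np.diff(row);i=np.argsort(-abs(d))[:6];print(r,sorted((290.5+i)),d[np.sort(i)])
C=cam('wrist');p,M,s=axes();print(p)
for u in(327.0,327.5,328):P=ray('wrist',(u,212.6),190,C);print(P,(M.T@(P-p)).round(2))
E
```

```text
211 [np.float64(307.5), np.float64(308.5), np.float64(309.5), np.float64(345.5), np.float64(346.5), np.float64(352.5)] [-19.33333333 -46.33333333 -18.66666667  33.          21.
 -18.        ]
213 [np.float64(308.5), np.float64(309.5), np.float64(345.5), np.float64(346.5), np.float64(350.5), np.float64(351.5)] [-51.66666667 -27.33333333  30.33333333  22.66666667  -9.33333333
 -15.        ]
215 [np.float64(308.5), np.float64(309.5), np.float64(345.5), np.float64(346.5), np.float64(348.5), np.float64(349.5)] [-39.66666667 -35.33333333  24.66666667  29.33333333  -9.66666667
 -14.33333333]
[586.89032877 193.85890213 258.31933133]
[586.18906588 193.73208251 190.        ] [68.32  0.53  0.09]
[585.85722508 193.66224386 190.        ] [68.32  0.86  0.09]
[585.52538076 193.59240446 190.        ] [68.32  1.2   0.09]
```

{"fn": "drive_tool", "kwargs": {"motion": [[25,1,0,0],[25,0,0,0],[20,0,0,0],[14,0,0,0],[8,0,0,0],[4,0,0,0],[0,0,0,0],[0,0,0,0],[0,0,0,0]], "grip": 36}}

```text
clock: 19.93
position: [587.2, 193.4, 165.0]
ee_rot: [0.55, -0.444, -0.549, -0.446]
contact_force: [0.2, -0.7, 0.2]
gripper_width: 35.9
```

{"fn": "drive_tool", "kwargs": {"motion": [[1,0,0,0],[0,0,0,0],[0,0,0,0],[0,0,0,0]], "grip": 29}}

```text
clock: 20.27
position: [586.5, 193.4, 163.1]
ee_rot: [0.55, -0.445, -0.549, -0.445]
contact_force: [0.3, -0.1, 0.4]
gripper_width: 29.0
```

{"fn": "drive_tool", "kwargs": {"motion": [[0,0,0,0],[0,0,0,0],[0,0,0,0],[0,0,0,0]], "grip": 26}}

```text
clock: 20.6
position: [586.5, 193.4, 163.0]
ee_rot: [0.55, -0.445, -0.549, -0.445]
contact_force: [-0.6, 0.2, 1.0]
gripper_width: 26.3
```

{"fn": "drive_tool", "kwargs": {"motion": [[0,0,0,0],[0,0,0,0],[0,0,0,0],[0,0,0,0]], "grip": 24}}

```text
clock: 20.93
position: [586.5, 193.3, 163.2]
ee_rot: [0.55, -0.445, -0.549, -0.445]
contact_force: [-1.1, -0.3, 3.1]
gripper_width: 24.5
```

Lateral force is small, so the alignment is good. Closing to full grip.

{"fn": "drive_tool", "kwargs": {"motion": [[0,0,0,0],[0,0,0,0],[0,0,0,0],[0,0,0,0],[0,0,0,0],[0,0,0,0]], "grip": 0}}

```text
clock: 21.43
position: [586.5, 193.3, 163.2]
ee_rot: [0.55, -0.445, -0.549, -0.445]
contact_force: [-1.8, -0.2, 5.1]
gripper_width: 24.2
```

{"fn": "drive_tool", "kwargs": {"motion": [[-1,0,0,0],[-1,0,0,0],[-2,0,0,0],[-2,0,0,0],[0,0,0,0],[0,0,0,0]]}}

```text
clock: 21.93
position: [586.5, 193.4, 168.6]
ee_rot: [-0.549, 0.445, 0.549, 0.445]
contact_force: [0.1, -0.3, -1.7]
gripper_width: 24.2
```

{"fn": "drive_tool", "kwargs": {"motion": [[-4,0,0,0],[-6,0,0,0],[-6,0,0,0],[-6,0,0,0],[-6,0,0,0],[-6,0,0,0],[-5,0,0,0],[-4,0,0,0],[-1.5,0,0,0],[0,0,0,0]]}}

```text
clock: 22.77
position: [586.6, 193.5, 213.8]
ee_rot: [0.55, -0.445, -0.549, -0.445]
contact_force: [-1.4, -0.2, -2.2]
gripper_width: 24.0
```

{"fn": "drive_tool", "kwargs": {"motion": [[0,0,0,0],[0,0,0,0],[0,0,0,0],[0,0,0,0],[0,0,0,0],[0,0,0,0],[0,0,0,0],[0,0,0,0]]}}

```text
clock: 23.43
position: [586.4, 193.3, 213.3]
ee_rot: [-0.549, 0.445, 0.549, 0.445]
contact_force: [-0.4, -0.7, -2.4]
gripper_width: 24.2
```

```bash
python3 - <<'E'
from h import *
p,M,s=axes();print(p,M[:,0],s['contact_force'],s['wrist_torque'],s['gripper_width'])
t=save('top','topE');w=save('scene','sceneE')
a=np.load('pics/top0.npy')
def kn(im):
    o=cv2.resize(im[160:215,215:345],None,fx=6,fy=6,interpolation=cv2.INTER_CUBIC);return cv2.convertScaleAbs(o,alpha=1.8)
c=cv2.resize(t[205:260,375:415],None,fx=5,fy=5);s2=cv2.resize(w[140:300,200:430],None,fx=3.2,fy=3.2,interpolation=cv2.INTER_CUBIC)
cv2.imwrite('pics/end.png',cv2.convertScaleAbs(s2,alpha=1.8)[:,:,::-1])
d=np.abs(t.astype(int)-a).mean(2)
for n,P in dict(oil=(330,267),dish=(408,164),obj=(288,265),bung=(242,272),slip=(290,136),driver=(458,217),mouse=(173,181),r1=(394,219),r2=(394,232),r3=(394,245)).items():
    print(n,d[P[1]-8:P[1]+9,P[0]-8:P[0]+9].mean().round(1))
E
```

```text
[586.44928801 193.33975745 213.29111632] [-5.72728686e-05 -1.77020022e-05 -9.99999998e-01] [-0.42322888 -0.72958161 -2.40461832] [-0.00501332  0.0316409  -0.02591081] 24.175654174211076
oil 8.8
dish 8.7
obj 8.8
bung 29.2
slip 8.9
driver 8.2
mouse 25.0
r1 17.9
r2 17.6
r3 7.7
```

View pics/end.png

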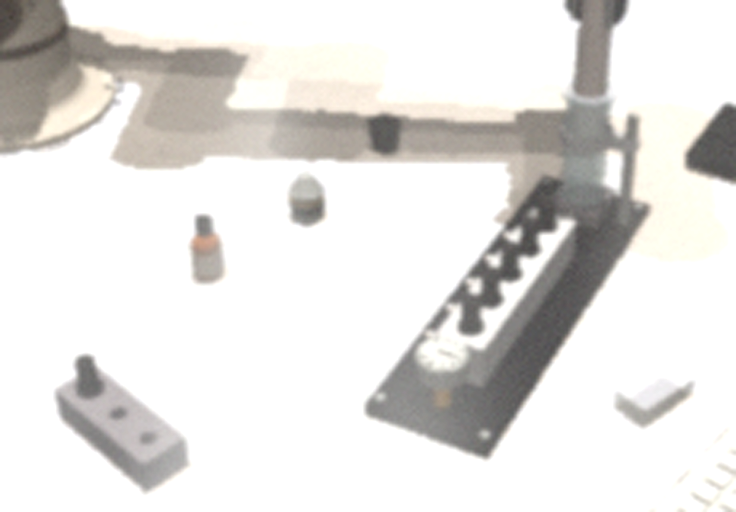

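The scene view shows five upright stoppers in the manifold and one spare left in the rack. The plunger is drawn straight out of the barrel and held by the gripper. The lateral wrist force is under 1 N, so I'm handing in.

```bash
python3 -c "
from bench import arm
print(arm.job_done())"
```

```text
the job is handed in; nothing more can be done
None
```

The rig is ready for the leak check, and the job is handed in at about 23 s on the robot's clock. Ports 1 and 4 were the open ones; each now has a spare stopper in it. The third spare is still in the rack. The plunger is drawn about 50 mm and still held in the gripper.

**Last checks**
- **Stoppers:** The two new stoppers' knob tops appeared within about 1.5 px of where a fully home stopper should be. The final scene picture shows all five standing upright.
- **Plunger:** The tool rose from 163.2 to 213.3 mm and stayed vertical. I did not measure the plunger itself after the lift. The wrist force was about 2.4 N down, roughly the plunger's weight, with less than 1 N sideways, so there is no sign of wedging.
- **Bystanders:** The before-and-after top views changed little at the oil bottle, dish, objective, slip box and screwdriver.

**Disagreements**
- **Bung and mouse:** The same comparison showed larger changes at these two. I put that down to the arm or its shadow, because the tool never went near either, but I did not confirm it separately.
- **Rack position:** The top and wrist cameras disagreed by about 4 mm. I used the wrist view, and the closing jaws centred the stopper in that direction.
- **Knob width:** The gripper read about 2 mm narrower than the stated stopper and plunger knob widths when closed on them. I did not track down why.

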